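# Aim the flask stand, then lean the angle gauge on its stud

## Task

On the blue casting-flask stand, turn the black knob in small amounts until the turntable's black pointer line is on the red tab. Then pick up the angle gauge by its orange handle, set the middle of its base squarely across the rounded brass stud, press lightly so that the sprung stud gives but does not bottom out, and rock the gauge sideways on it until the red needle settles on the green mark. Finish holding the gauge there in the gripper, still and off everything but the stud, with the pointer still on the tab, and leave the other things where they stand.

Things in the scene. Friction and masses are not known exactly. Their poses are not given: they have to be found in the camera images.
- knob_grip (a point): black knob on the blue stand's left end (robot's left): an upright bar grip 46 long (its x axis at knob angle 0 is the stand's x), 14 thick (y), 32 high, on a 48 disc. Point on the turning axis, in the bar, 7 below its top, 57 above the table; axes turn with the knob; z up. The stand's base is 130 x 300 x 20, the knob 160 mm from the turntable's axis.
- knob (a joint): knob angle, rad, 0 at the start, grows clockwise seen from above, range 0 to 2.0; it turns lightly and stays where left
- turntable (a joint): turntable angle, rad, clockwise seen from above; geared to the knob: always half of the knob's angle; stays where left
- tab (a joint): angle of the red tab on the same axis and from the same zero as the turntable; fixed during the job. The turntable's pointer is on the tab when the two angles are equal; the tab covers about 0.08 rad either side.
- pointer_tip (a point): tip of the black pointer line on the aluminium turntable (100 across), 62 from its axis; axes turn with the turntable (y points from the tip to the axis, x along the stud's ridge)
- tab_point (a point): inner end of the red tab, 62 from the turntable's axis; axes turn with the tab in the same way as the pointer's
- stud_top (a point): middle of the top line of the brass stud at the turntable's centre: a round ridge of radius 13, 46 long along its x axis, 82 above the table when free. The stud is sprung and slides straight down (needs about 2.5 N to start, 11 N at the 12 mm stop). z up; axes turn with the turntable.
- stud (a joint): how far the stud is pushed down, m: 0 free, 0.012 at the stop
- gauge_grip (a point): centre of the angle gauge's orange upright handle: 22 thick (x), 26 wide (y), about 54 of its height clear above the dial rim (from 27 below this point to 27 above it). Point 142 above the underside. Gauge axes: x out of the dial's face, z up its height, y the other way along its base. Weighs about 0.35 kg. Its dial starts facing roughly away from the robot (+x).
- gauge_foot (a point): centre of the flat underside of the gauge's steel base, 44 (x) by 106 (y); same axes as the gauge
- needle (a joint): angle of the red needle relative to the gauge, rad, about the gauge's x: 0 when it points along the gauge's z. The needle is a weighted pendulum that always swings to point straight up and settles in about a second, so leaning the gauge's top by an angle towards its +y (left, seen from the robot) makes this value plus that angle.
- mark (a joint): angle of the green mark (8 wide, 42 to 57 from the dial's centre, standing 12 forward of the rim so that it shows from above too) on the gauge's black rim (104 across), in the same sense as the needle; fixed during the job. The needle is on the mark when the two are equal; the mark covers 0.08 rad either side.
- needle_tip (a point): tip of the red needle, 42 from the dial's centre (which is 62 above the gauge's underside); z along the needle
- mark_point (a point): inner end of the green mark, 42 from the dial's centre; z from the dial's centre to the mark
- tub: bystander, to be left alone: white open plastic tub, 100 x 130 x 60; origin at the centre of its underside
- flask: bystander, to be left alone: steel casting flask, a tube 76 across and 85 tall; origin at the centre of its underside
- wax_jar: bystander, to be left alone: amber jar with a red cap, 60 across and 80 tall; origin at the centre of its underside
- mould: bystander, to be left alone: blue rubber mould block, 50 x 75 x 26; origin at the centre of its underside
- puck: bystander, to be left alone: plaster puck, 80 across and 30 tall; origin at the centre of its underside
- screwdriver: bystander, to be left alone: screwdriver lying down, 180 long; origin at the centre of its underside
- weight: bystander, to be left alone: brass weight, 44 across and 54 tall; origin at the centre of its underside

How it is judged:
On the way, in this order (a step that is already met when the one before it is completed fails the run):
1. the turntable's pointer is on the red tab (angle between the x axis of pointer_tip and the x axis of tab_point, either way round below 0.08 rad), for 0.3 s.
2. the gauge is lifted in the gripper (contact force between the fingers and gauge above 2 N and height (world z) of gauge_grip above 0.175 m), for 0.2 s.
At the end, for the whole second after the job is handed in: The gauge is held in the fingers, still, the middle of its base within 25 mm of the stud's top and square to the ridge within 0.25 rad, pressing the stud down by 1 to 11 mm with over 1 N; the needle is at rest within 0.08 rad of the green mark; the pointer is within 0.08 rad of the red tab (all of step 2 and angle between the x axis of pointer_tip and the x axis of tab_point, either way round below 0.08 rad and angle between the z axis of needle_tip and the z axis of mark_point, either way round below 0.08 rad and velocity of joint needle between -0.3 and 0.3 rad/s and contact force between gauge and stud above 1 N and value of joint stud between 0.001 and 0.011 m and distance between gauge_foot and stud_top below 0.025 m and angle between the x axis of gauge_foot and the x axis of stud_top, either way round below 0.25 rad and linear speed of gauge below 0.02 m/s); the arm keeps its last pose, push and grip.
It fails at once if the gauge is pressed hard on the stud (over 25 N) (contact force between gauge and stud above 25 N).
It fails at once if a bystander is moved by more than 30 mm (distance of any of tub, flask, wax_jar, mould, puck, screwdriver, weight from where it was at the start of the episode above 0.03 m).
It also fails if it takes over 51 s, if anything falls off the work surface, if the arm or the gripper's body presses on something with over 40 N, if the wrist force passes 120 N, or if a joint passes its speed limit or range.

## Robot

A 6-joint arm with a two-finger parallel gripper is mounted at the origin on the work surface. World frame = base frame: x ahead of the robot, y to its left, z up, the work surface at z = 0. Lengths are in m, angles in rad, forces in N, time in s.
With the tool pointing down it reaches from about 0.25 to 0.775 m from the base axis. Payload 4 kg.
Tool frame: the origin (TCP) lies where the fingers leave the gripper's body, on its centre line; the fingertips stand ahead of it and the grasp point (between the pads) lies 78 mm ahead of it (manip.tip_reach is the z of the fingertips in the tool frame, in m); z points along the fingers, y is the direction in which the jaws open and shut (so a half turn about z gives the same grasp; the last joint's range is limited). The gripper opens to 94 mm and grips with 3 to 60 N. Pads are 16 mm wide; open, the fingers measure 119 mm over their backs; the gripper's body (75 mm by 177 mm) begins 78 mm behind the grasp point.
Start: joints at [-1.262, 0.087, 1.371, -0, 1.684, -0.103], TCP at [0.22, -0.504, 0.303] pointing down, gripper open.
Joint ranges: [-3.1, 3.1], [-0.76, 2.03], [0.27, 2.55], [-1.08, 4.22], [0.17, 2.65], [-2.57, 2.57]. Speed limits (rad/s): [2.79, 2.79, 3.14, 3.14, 3.14, 3.14].

## Interface

Orientations are given as a 3x3 rotation matrix whose columns are the frame's x, y, z axes.
In Python, from rig import status, optics, job, manip gives the robot as it stands. The module is installed in compiled form; this text tells all that it offers.
- The arm moves only by the tool play_rows, never from a script. Its argument "commands" is a list of rows, each a list of 7 numbers: the opening in per cent of the stroke, from 0 (shut) to 100 (fully open), then the shift along the world's x, y, z in m, then the turn, a rotation vector about the world's x, y, z in rad. In form: [[fingers, x, y, z, ax, ay, az], ...]. A call has 1 to 12 rows; each row is the pose to reach, as a shift and turn from the pose measured when the call began; what a row does not reach only later rows make up. A row lasts 1/10 s, in which the tool goes at most 50 mm and 8.59 degrees, less where a joint would pass 70% of its speed; a pose out of reach is approached as far as the arm can. A call with a gripper value outside its range is refused whole. The fingers move at their own pace and stop on an object; "force" is the grip in N (left out, the last holds). Time passes only in rows, so rows that repeat a pose let the fingers close. It gives the time, the measured TCP pose, the force and the opening at its end, in the units of the state.
- status.get_obs(): the state, without advancing time (a new reading comes with each control period).
- optics.grab_frame(name): name is "scene" or "side" or "wrist"; returns (picture, depth): 384x512x3 uint8, blue, green, red; 384x512 float32, m along the optical axis (not along the pixel's ray), 0 where there is no reading.
- optics.camera_model(name): a dict with "fovy" (degrees; the focal length in pixels is half the picture's height over the tangent of half this angle, whatever the lens; pixels are square), "cx", "cy" (the principal point, pixels), "cam_to_world" (4x4, takes a point from camera to world coordinates). Camera axes: x right, y down, z forward; pixel columns grow to the right and rows downward; lengths in m; the calibration is good to about 2 mm. A picture is of the moment at which its call begins: read the wrist's pose just before it. camera_model takes no time and is no camera call; for the wrist camera it gives the pose at the moment of the call.
- job.job_done(): hands the job in, once; it reports no verdict.
The state is a dict: "time_s": time; "joint_positions": joint angles; "joint_velocities": joint speeds; "tau": joint torques, N m; "tool_pos": TCP position; "tool_rot": TCP orientation; "ft_force": force on the tool from outside, world axes, zero at the start; "moment": the same for the moment, N m; "opening": opening from 0.0 (shut) to 1.0 (fully open).
Only numpy, scipy, OpenCV 4.12 (cv2) and the standard library are available. Lean on these libraries where they do the work, as an engineer would, in place of code of your own. Each camera call takes 0.05 s, during which the arm holds its last target. There are 200 camera calls.

## Working session

There is one attempt and no reset: what is moved stays moved. The work goes in short steps, Python scripts to look and compute and a tool call to move; the robot and the scene stay as the last step left them, time stands still between calls to the robot, and variables do not carry over. Pictures are saved under pics/ and viewed, about 8 in all and at most 12, crops included, and the job is handed in when it is done.

Besides the shell and the picture viewer there is one more tool, called after ">>>" in YAML: its name, and indented under it one key for each argument. play_rows: Moves the arm, as the interface text tells. Its arguments: {"type":"object","properties":{"commands":{"type":"array"},"force":{"type":"number"}},"required":["commands"]}

```bash
mkdir -p pics
cat > h.py <<'E'
import numpy as np, cv2
from rig import status, optics, job, manip
def grab(n):
    M=optics.camera_model(n); im,d=optics.grab_frame(n); return im,d,M
def K(M): return 192/np.tan(np.radians(M['fovy'])/2)
def ray(M,u,v):
    f=K(M);T=np.array(M['cam_to_world']);d=T[:3,:3]@np.array([(u-M['cx'])/f,(v-M['cy'])/f,1]);return T[:3,3],d
def plane(M,u,v,z):
    o,d=ray(M,u,v);return o+d*(z-o[2])/d[2]
def dep(M,u,v,D):
    o,d=ray(M,u,v);return o+d*D
def proj(M,p):
    T=np.array(M['cam_to_world']);q=T[:3,:3].T@(np.array(p)-T[:3,3]);f=K(M);return f*q[0]/q[2]+M['cx'],f*q[1]/q[2]+M['cy']
def cloud(M,d):
    v,u=np.mgrid[:384,:512];f=K(M);T=np.array(M['cam_to_world'])
    P=np.stack([(u-M['cx'])/f*d,(v-M['cy'])/f*d,d],-1);return P@T[:3,:3].T+T[:3,3]
E
python3 - <<'E'
from h import *
for n in('scene','side'):
    im,d,M=grab(n);cv2.imwrite(f'pics/{n}0.png',cv2.resize(im,(800,600),interpolation=cv2.INTER_CUBIC));np.savez(f'{n}0.npz',im=im,d=d)
    print(n,M['fovy'],np.round(M['cam_to_world'],3).tolist())
o=status.get_obs();print(o['time_s'],o['tool_pos'],o['opening'],o['ft_force'],manip.tip_reach);print(np.round(o['tool_rot'],3))
print(np.round(optics.camera_model('wrist')['cam_to_world'],3).tolist())
E
```

```text
scene 48.884461198884026 [[-0.312, 0.668, -0.675, 1.321], [0.95, 0.226, -0.216, 0.182], [0.009, -0.709, -0.705, 0.943], [0.0, 0.0, 0.0, 1.0]]
side 44.6147240504716 [[0.739, -0.39, 0.55, -0.312], [-0.674, -0.446, 0.589, -0.94], [0.015, -0.805, -0.593, 1.002], [0.0, 0.0, 0.0, 1.0]]
0.1 [ 0.2200419  -0.50374586  0.30160666] 0.9993212253418038 [ 0.24450651 -0.03198098  0.20254615] 0.0972
[[ 0.916  0.4   -0.001]
 [ 0.4   -0.916  0.002]
 [ 0.    -0.002 -1.   ]]
[[0.401, -0.889, -0.223, 0.283], [-0.916, -0.389, -0.096, -0.477], [-0.001, 0.243, -0.97, 0.384], [0.0, 0.0, 0.0, 1.0]]
```

View pics/scene0.png

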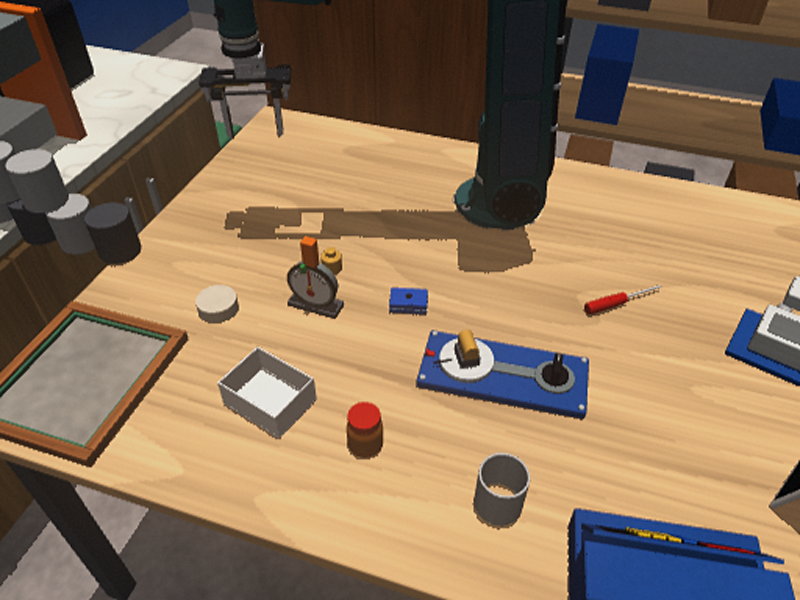

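View pics/side0.png

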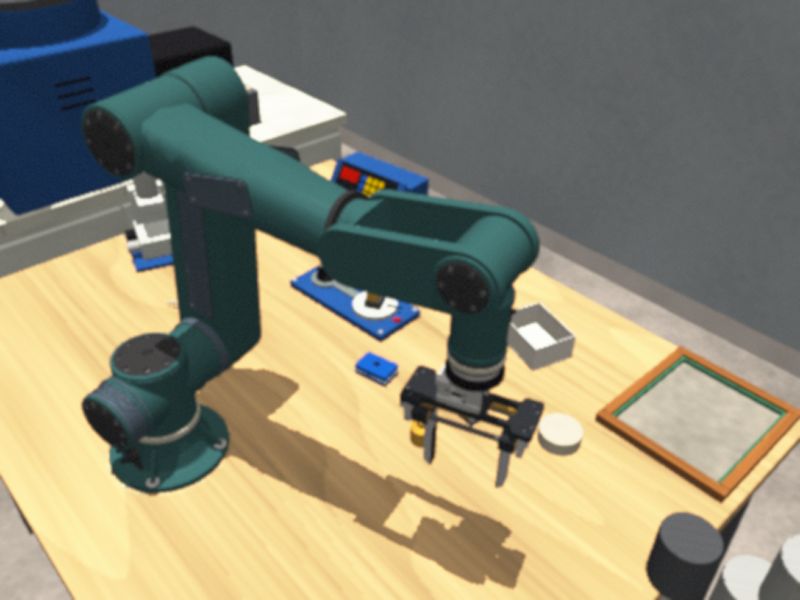

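The scene view shows the stand (turntable about (467,358), knob about (555,370), red tab at (431,352), pointer ending near (437,360)). The gauge is at (315,285), with the weight close behind it. In the side view the arm hides most of this. Next I'll measure positions from the scene view.

Run:
```python
from h import *
z=np.load('scene0.npz');im,d=z['im'],z['d'];M=optics.camera_model('scene')
P=cloud(M,d);hsv=cv2.cvtColor(im,cv2.COLOR_BGR2HSV)
H,S,V=[hsv[...,i].astype(int) for i in range(3)]
v,u=np.mgrid[:384,:512]
def box(x0,y0,x1,y1): return (u>x0/1.5625)&(u<x1/1.5625)&(v>y0/1.5625)&(v<y1/1.5625)
# stand
m=(H>100)&(H<130)&(S>120)&box(410,320,600,425)
pts=np.array([plane(M,a,b,.02)[:2] for b,a in zip(*np.where(m&(abs(P[...,2]-.02)<.006)))],np.float32)
r=cv2.minAreaRect(pts);print('stand',r,len(pts));
m=box(535,345,580,395)&(P[...,2]>.048);q=P[m];print('knob',len(q),np.median(q,0),q[:,2].max(),cv2.minAreaRect(q[:,:2].astype(np.float32)))
m=box(450,325,485,368)&(P[...,2]>.076);q=P[m];print('stud',len(q),q.mean(0),q[:,2].max(),cv2.minAreaRect(q[:,:2].astype(np.float32)))
m=(H<20)&(S>180)&(V>120)&box(295,230,322,268)&(P[...,2]>.1);q=P[m];print('orange',len(q),q.mean(0),q.min(0),q.max(0))
m=box(280,240,350,320)&(P[...,2]>.006)&(P[...,2]<.016);q=P[m];print('gbase',len(q),q.mean(0),cv2.minAreaRect(q[:,:2].astype(np.float32)))
m=box(322,245,345,278)&(H>15)&(H<30)&(S>120)&(P[...,2]>.03);q=P[m];print('weight',len(q),np.median(q,0),q[:,2].max())
m=(H<8)&(S>150)&box(420,343,442,362);q=P[m];print('tab',len(q),q.mean(0))
for n,b in dict(puck=(195,280,240,325),tub=(215,340,320,440),mould=(385,280,432,318)).items():
    q=P[box(*b)&(P[...,2]>.02)];print(n,q.mean(0),q.min(0),q.max(0))
```

```text
stand ((0.5344849228858948, 0.12419923394918442), (0.12779296934604645, 0.29604506492614746), 4.777961254119873) 2042
knob 87 [0.52753745 0.21286704 0.06150718] 0.9430358185341882 ((0.9105417728424072, 0.2021426409482956), (0.01752033829689026, 0.8218821287155151), 88.42032623291016)
stud 95 [0.56217086 0.05763138 0.10646618] 0.9430358185341882 ((0.916593611240387, 0.12254425883293152), (0.8171510100364685, 0.029753385111689568), 10.455192565917969)
orange 48 [ 0.47116344 -0.27452632  0.16674476] [ 0.45680972 -0.2874117   0.16218618] [ 0.48262957 -0.26241073  0.1713337 ]
gbase 218 [ 0.46922677 -0.26677979  0.01064145] ((0.422609806060791, -0.27278023958206177), (0.10593730956315994, 0.1416577249765396), 88.08903503417969)
weight 96 [ 0.36043836 -0.2831236   0.03768508] 0.9430358185341882
tab 16 [ 0.54060808 -0.01417737  0.02306903]
puck [ 0.5472766  -0.4520488   0.03034024] [ 0.50177933 -0.49615514  0.02005959] [1.32108535 0.18205736 0.94303582]
tub [ 0.72996089 -0.24644839  0.05677536] [ 0.65383048 -0.33180548  0.02001319] [1.32108535 0.18205736 0.94303582]
mould [ 0.42120177 -0.09386437  0.03437977] [ 0.37867638 -0.13850889  0.02007135] [1.32108535 0.18205736 0.94303582]
```

>>> play_rows:
  commands:
    - [100,0.015,0.03,0,0,0,0.14]
    - [100,0.03,0.06,0,0,0,0.28]
    - [100,0.045,0.09,0,0,0,0.42]
    - [100,0.06,0.12,0,0,0,0.56]
    - [100,0.075,0.15,0,0,0,0.7]
    - [100,0.09,0.18,0,0,0,0.84]
    - [100,0.105,0.21,0,0,0,0.98]
    - [100,0.12,0.24,0,0,0,1.12]
    - [100,0.135,0.27,0,0,0,1.26]
    - [100,0.15,0.3,0,0,0,1.4]
    - [100,0.165,0.33,0,0,0,1.54]
    - [100,0.18,0.36,0,0,0,1.68]

```text
time_s: 1.3
tool_pos: [0.4002, -0.1423, 0.3012]
tool_rot: [[-0.503, 0.865, -0.002], [0.865, 0.503, -0.001], [0.001, -0.002, -1.0]]
ft_force: [-0.5, -0.6, 0.4]
opening: 1.001
```

>>> play_rows:
  commands:
    - [100,0.015,0.03,0,0,0,0.14]
    - [100,0.03,0.06,0,0,0,0.28]
    - [100,0.045,0.09,0,0,0,0.42]
    - [100,0.06,0.12,0,0,0,0.56]
    - [100,0.075,0.15,0,0,0,0.7]
    - [100,0.09,0.18,0,0,0,0.84]
    - [100,0.105,0.21,0,0,0,0.98]
    - [100,0.12,0.24,0,0,0,1.1]
    - [100,0.13,0.26,0,0,0,1.13]
    - [100,0.13,0.26,0,0,0,1.13]

```text
time_s: 2.3
tool_pos: [0.5306, 0.1198, 0.3]
tool_rot: [[-0.996, -0.089, -0.002], [-0.089, 0.996, -0.002], [0.003, -0.002, -1.0]]
ft_force: [0.7, -0.9, 0.2]
opening: 0.999
```

```bash
cat > look.py <<'E'
from h import *
import sys
im,d,M=grab('wrist');n=sys.argv[1]
np.savez(f'{n}.npz',im=im,d=d,**{k:M[k] for k in M});cv2.imwrite(f'pics/{n}.png',cv2.resize(im,(800,600),interpolation=cv2.INTER_CUBIC))
o=status.get_obs();print(o['time_s'],np.round(o['tool_pos'],4),np.round(o['joint_positions'],3),M['fovy']);print(np.round(o['tool_rot'],4))
E
python3 look.py w1
```

```text
2.35 [0.5302 0.1185 0.3002] [ 0.117  0.074  1.389 -0.003  1.681 -1.542] 63.44835885535361
[[-0.9962 -0.0874 -0.0026]
 [-0.0874  0.9962 -0.003 ]
 [ 0.0028 -0.0027 -1.    ]]
```

View pics/w1.png

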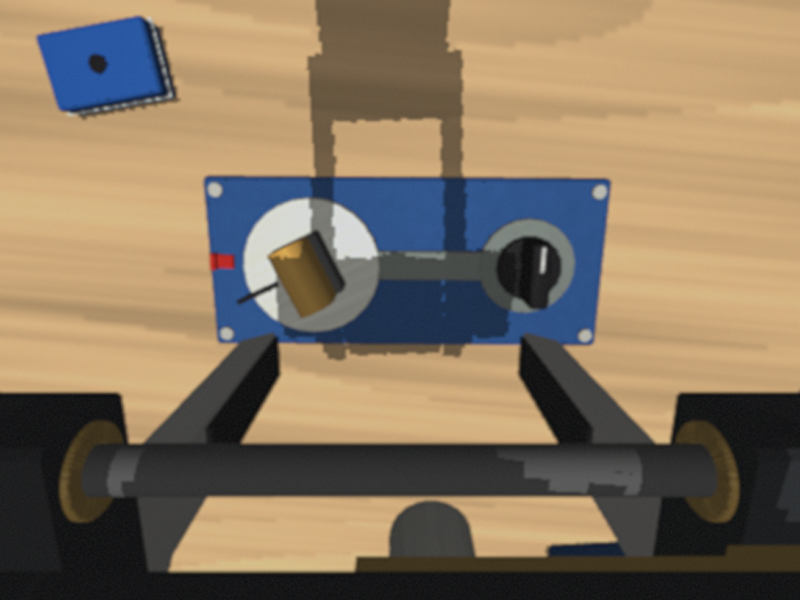

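The wrist view shows the turntable centred at about (312,264), the pointer tip at (238,301), the tab's inner end at (234,261), and the knob bar running from about (530,240) to (537,305).

```bash
cat > tt.py <<'E'
from h import *
import sys
from scipy.optimize import least_squares
z=np.load(sys.argv[1]+'.npz');im,d=z['im'],z['d'];M={k:z[k] for k in('cx','cy','fovy','cam_to_world')}
P=cloud(M,d);hsv=cv2.cvtColor(im,cv2.COLOR_BGR2HSV);H,S,V=[hsv[...,i].astype(int) for i in range(3)]
T=np.array([.54,.054])
near=np.hypot(P[...,0]-T[0],P[...,1]-T[1])
m=(S<60)&(near<.06)&(P[...,2]>.015)&(P[...,2]<.06)&(V>60);q=P[m];zt=np.median(q[:,2]);print('tt z',zt,len(q))
cs=max(cv2.findContours((m*255).astype(np.uint8),cv2.RETR_EXTERNAL,cv2.CHAIN_APPROX_NONE)[0],key=len)[:,0]
W=np.array([plane(M,a,b,zt)[:2] for a,b in cs])
r=least_squares(lambda c:np.hypot(*(W-c).T)-.05,T,loss='soft_l1',f_scale=.001);c=r.x;print('centre',c,'med res',np.median(abs(r.fun)))
red=(H<8)&(S>150)&(V>90)&(near<.1);ys,xs=np.where(red);t=np.array([plane(M,a,b,np.median(P[red][:,2]))[:2] for a,b in zip(xs,ys)]);e=t.mean(0)-c
print('tab',len(t),np.median(P[red][:,2]),np.hypot(*e),ta:=np.arctan2(e[1],e[0]))
rr=np.hypot(P[...,0]-c[0],P[...,1]-c[1])
pm=(V<60)&(rr>.040)&(rr<.064)&(P[...,2]<.045)&(P[...,1]<c[1]-.02);pm&=~((H>100)&(H<130)&(S>120)&(V>40))
ys,xs=np.where(pm);t=np.array([plane(M,a,b,zt)[:2] for a,b in zip(xs,ys)])-c
a=np.arctan2(t[:,1],t[:,0]);print('ptr',len(t),np.median(a),a.std(),'tab-ptr cw',np.median(a)-ta)
km=(V<70)&(abs(P[...,2]-.064)<.005)&(np.hypot(P[...,0]-.527,P[...,1]-.214)<.04);q=P[km]
print('knob',len(q),cv2.minAreaRect(q[:,:2].astype(np.float32)),q[:,2].mean())
bm=(P[...,2]>.068)&(rr<.04)&(P[...,2]<.09);q=P[bm];print('stud',len(q),cv2.minAreaRect(q[:,:2].astype(np.float32)),np.percentile(q[:,2],98))
E
python3 tt.py w1
```

```text
tt z 0.0322753439267337 4477
centre [0.53167608 0.05447224] med res 0.00045650321027065205
tab 98 0.025092705602971555 0.0701725603193018 -1.5249238303518353
ptr 22 -1.0405708022348739 0.010180266442526184 tab-ptr cw 0.48435302811696146
knob 467 ((0.518324077129364, 0.2133304625749588), (0.04386720061302185, 0.014297735877335072), 5.182507514953613) 0.06350422206655637
stud 1174 ((0.5319533944129944, 0.054610852152109146), (0.0462762713432312, 0.025094466283917427), 30.853466033935547) 0.08319953454404751
```

>>> play_rows:
  commands:
    - [100,0,0.04,-0.05,0,0,0]
    - [100,0,0.09,-0.1,0,0,0]
    - [100,0,0.09,-0.1,0,0,0]
    - [100,0,0.09,-0.1,0,0,0]

```text
time_s: 2.75
tool_pos: [0.5273, 0.2089, 0.1948]
tool_rot: [[-0.996, -0.089, -0.013], [-0.089, 0.996, -0.005], [0.013, -0.004, -1.0]]
ft_force: [-0.5, -0.3, -0.2]
opening: 1.003
```

```bash
python3 look.py w2; python3 tt.py w2
python3 - <<'E'
from h import *
im,d,M=grab('scene');np.savez('s1.npz',im=im,d=d,**M)
for p in([.518,.2133,.064],[.5317,.0545,.0325],[.527,.2139,.064],[.54,.054,.0325]):print(proj(M,p))
P=cloud(M,d);P[d==0]=9
a=(np.hypot(P[...,0]-.525,P[...,1]-.213)<.04)&(P[...,2]>.05)&(P[...,2]<.067);ys,xs=np.where(a);print(len(xs),xs.mean(),ys.mean(),P[a].mean(0),P[a].min(0),P[a].max(0))
E
```

```text
2.8 [0.5286 0.2079 0.1976] [ 0.276  0.176  1.482 -0.003  1.493 -1.383] 63.44835885535361
[[-0.9961 -0.0882 -0.0081]
 [-0.0881  0.9961 -0.0054]
 [ 0.0085 -0.0046 -1.    ]]
tt z 0.03236229084818157 7888
centre [0.5306641  0.05833078] med res 0.0021036129731278365
tab 0 nan nan nan
ptr 27 -1.0561996414329697 0.010533312722703523 tab-ptr cw nan
knob 1047 ((0.5187106132507324, 0.21355220675468445), (0.04566416144371033, 0.013820801861584187), 5.14939546585083) 0.06366869148645819
stud 2891 ((0.5314173102378845, 0.05547671392560005), (0.04602007195353508, 0.024791572242975235), 30.387374877929688) 0.08309227875773023
(np.float64(357.2560788972141), np.float64(230.06282473893123))
(np.float64(298.762690060293), np.float64(227.15373634669382))
(np.float64(356.9708114670034), np.float64(232.50750157599404))
(np.float64(297.86957827704134), np.float64(229.21408886561844))
79 356.53164556962025 232.873417721519 [0.52546897 0.21307085 0.06055607] [0.49765577 0.20510039 0.05007198] [0.54608935 0.22109121 0.06601351]tt.py:12: RuntimeWarning: Mean of empty slice.
  red=(H<8)&(S>150)&(V>90)&(near<.1);ys,xs=np.where(red);t=np.array([plane(M,a,b,np.median(P[red][:,2]))[:2] for a,b in zip(xs,ys)]);e=t.mean(0)-c
  ret = ret.dtype.type(ret / rcount)
  return _methods._mean(a, axis=axis, dtype=dtype,
```

>>> play_rows:
  commands:
    - [50,-0.01,0.006,0,0.005,-0.008,0]
    - [50,-0.01,0.006,-0.03,0.005,-0.008,0]
    - [50,-0.01,0.006,-0.061,0.005,-0.008,0]
    - [50,-0.01,0.006,-0.061,0.005,-0.008,0]
    - [0,-0.01,0.006,-0.061,0.005,-0.008,0]
    - [0,-0.01,0.006,-0.061,0.005,-0.008,0]
    - [0,-0.01,0.006,-0.061,0.005,-0.008,0]
    - [0,-0.01,0.006,-0.061,0.005,-0.008,0]
  force: 10

```text
time_s: 3.65
tool_pos: [0.5206, 0.2136, 0.1406]
tool_rot: [[-0.996, -0.087, 0.007], [-0.087, 0.996, 0.001], [-0.007, 0.001, -1.0]]
ft_force: [-1.2, -0.5, -0.1]
opening: 0.354
```

>>> play_rows:
  commands:
    - [0,-0.001,0,-0.004,0,0.006,0]
    - [0,-0.001,0,-0.004,0,0.006,0]
    - [0,-0.001,0,-0.004,0,0.006,0]
    - [0,-0.001,0,-0.004,0,0.006,0]
    - [0,-0.001,0,-0.004,0,0.006,0]
  force: 10

```text
time_s: 4.15
tool_pos: [0.5194, 0.214, 0.1364]
tool_rot: [[-0.996, -0.087, 0.001], [-0.087, 0.996, 0.002], [-0.001, 0.002, -1.0]]
ft_force: [-0.2, 1.8, -0.3]
opening: 0.146
```

Gripped: the opening is 13.7 mm, which matches the 14 mm bar. Turning clockwise by 0.85 rad.

>>> play_rows:
  commands:
    - [0,0,0,0,0,0,-0.1]
    - [0,0,0,0,0,0,-0.2]
    - [0,0,0,0,0,0,-0.3]
    - [0,0,0,0,0,0,-0.4]
    - [0,0,0,0,0,0,-0.5]
    - [0,0,0,0,0,0,-0.6]
    - [0,0,0,0,0,0,-0.7]
    - [0,0,0,0,0,0,-0.8]
    - [0,0,0,0,0,0,-0.85]
    - [0,0,0,0,0,0,-0.85]

```text
time_s: 5.15
tool_pos: [0.5195, 0.2144, 0.1365]
tool_rot: [[-0.723, 0.691, 0.002], [0.691, 0.723, 0.002], [-0.0, 0.003, -1.0]]
ft_force: [-0.2, 3.0, -0.4]
opening: 0.149
```

```bash
python3 look.py w3; python3 tt.py w3 2>/dev/null
python3 - <<'E'
from h import *
im,d,M=grab('scene');np.savez('s2.npz',im=im,d=d,**M)
cv2.imwrite('pics/s2.png',cv2.resize(im[190:280,240:390],(800,480),interpolation=cv2.INTER_CUBIC))
E
```

```text
5.2 [0.5195 0.2145 0.1365] [ 2.900e-01  2.030e-01  1.577e+00  1.000e-03  1.359e+00 -5.190e-01] 63.44835885535361
[[-7.235e-01  6.903e-01  2.200e-03]
 [ 6.903e-01  7.235e-01  2.000e-03]
 [-2.000e-04  2.900e-03 -1.000e+00]]
tt z 0.03241816286359994 2341
centre [0.53632657 0.04504823] med res 0.01014036437147297
tab 0 nan nan nan
```

>>> play_rows:
  commands:
    - [0,0,0,0,0,0,-0.06]
    - [0,0,0,0,0,0,-0.12]
    - [0,0,0,0,0,0,-0.125]
    - [0,0,0,0,0,0,-0.125]

```text
time_s: 5.65
tool_pos: [0.5195, 0.2145, 0.1365]
tool_rot: [[-0.633, 0.774, 0.002], [0.774, 0.633, 0.002], [-0.0, 0.003, -1.0]]
ft_force: [-0.3, 2.3, 0.7]
opening: 0.148
```

>>> play_rows:
  commands:
    - [50,0,0,0,0,0,0]
    - [50,0,0,0,0,0,0]
    - [50,0,0,0,0,0,0]
    - [50,0,0,0.04,0,0,0]
    - [70,0,-0.02,0.09,0,0,0.14]
    - [100,0,-0.07,0.12,0,0,0.28]
    - [100,0,-0.1,0.15,0,0,0.42]
    - [100,0,-0.1,0.16,0,0,0.56]
    - [100,0,-0.1,0.16,0,0,0.7]
    - [100,0,-0.1,0.16,0,0,0.84]
    - [100,0,-0.1,0.16,0,0,0.97]
    - [100,0,-0.1,0.16,0,0,0.97]

```text
time_s: 6.85
tool_pos: [0.5194, 0.1142, 0.2965]
tool_rot: [[-0.996, -0.084, -0.0], [-0.084, 0.996, 0.003], [0.0, 0.003, -1.0]]
ft_force: [0.0, -0.5, 0.1]
opening: 0.999
```

```bash
python3 look.py w4; python3 tt.py w4 2>/dev/null
```

```text
6.9 [0.5194 0.1143 0.2964] [ 0.109  0.048  1.425  0.003  1.669 -1.544] 63.44835885535361
[[-9.967e-01 -8.170e-02 -3.000e-04]
 [-8.170e-02  9.967e-01  2.700e-03]
 [ 0.000e+00  2.700e-03 -1.000e+00]]
tt z 0.032295102875326914 4434
centre [0.53154079 0.05494415] med res 0.000707598417787704
tab 92 0.02534773118404543 0.07111272148183487 -1.5251178888513526
ptr 38 -1.5109708495988923 0.014611704234307703 tab-ptr cw 0.014147039252460303
knob 466 ((0.5189670324325562, 0.21257084608078003), (0.014039691537618637, 0.043793097138404846), 38.865657806396484) 0.06342502345462923
stud 1186 ((0.532105028629303, 0.054112888872623444), (0.04643069580197334, 0.025711501017212868), 3.781517267227173) 0.08314133611611702
```

View pics/w4.png

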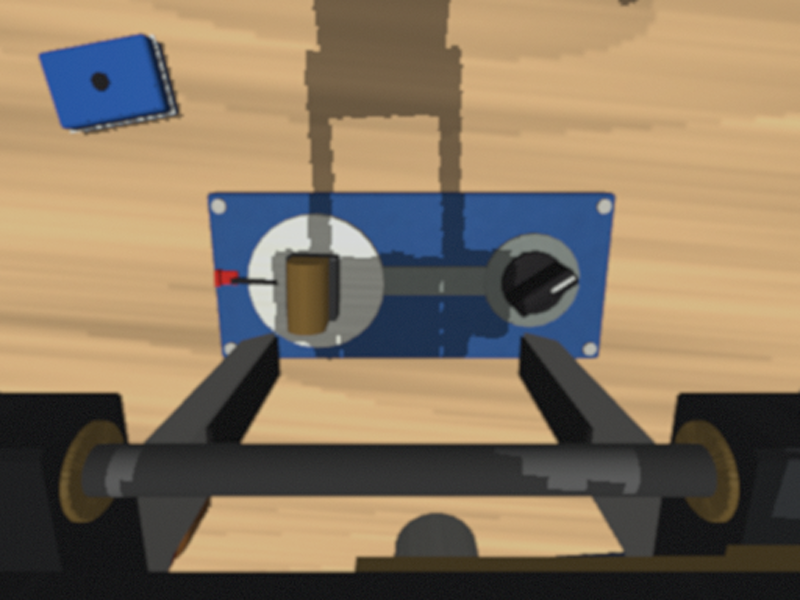

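The pointer is on the tab: the line ends at (233,280) and the tab is at about (226,279), a residual of about 0.014 rad. The stud ridge yaw is about 0.06. Now moving to look at the gauge.

>>> play_rows:
  commands:
    - [100,0,-0.02,0.01,0,0,-0.14]
    - [100,0,-0.04,0.02,0,0,-0.28]
    - [100,0,-0.06,0.03,0,0,-0.42]
    - [100,0,-0.08,0.04,0,0,-0.56]
    - [100,0,-0.1,0.05,0,0,-0.7]
    - [100,0,-0.12,0.06,0,0,-0.84]
    - [100,0,-0.14,0.06,0,0,-0.98]
    - [100,0,-0.16,0.06,0,0,-1.12]
    - [100,0,-0.18,0.06,0,0,-1.26]
    - [100,0,-0.2,0.06,0,0,-1.4]
    - [100,0,-0.22,0.06,0,0,-1.54]
    - [100,0,-0.24,0.06,0,0,-1.6]

```text
time_s: 8.1
tool_pos: [0.5193, -0.1266, 0.3564]
tool_rot: [[-0.046, 0.999, 0.002], [0.999, 0.046, 0.0], [-0.0, 0.002, -1.0]]
ft_force: [0.1, 0.9, -1.3]
opening: 1.003
```

>>> play_rows:
  commands:
    - [100,0,-0.02,0,0,0,-0.14]
    - [100,0,-0.04,0,0,0,-0.28]
    - [100,0,-0.06,0,0,0,-0.42]
    - [100,0,-0.08,0,0,0,-0.56]
    - [100,0,-0.1,0,0,0,-0.7]
    - [100,0,-0.12,0,0,0,-0.84]
    - [100,0,-0.14,0,0,0,-0.98]
    - [100,0,-0.145,0,0,0,-1.12]
    - [100,0,-0.145,0,0,0,-1.26]
    - [100,0,-0.145,0,0,0,-1.4]
    - [100,0,-0.145,0,0,0,-1.51]
    - [100,0,-0.145,0,0,0,-1.51]

```text
time_s: 9.3
tool_pos: [0.5193, -0.2717, 0.3562]
tool_rot: [[0.995, 0.105, -0.0], [0.105, -0.995, -0.002], [-0.001, 0.002, -1.0]]
ft_force: [0.2, -0.1, 0.6]
opening: 1.003
```

```bash
python3 look.py w5
```

```text
9.35 [ 0.5193 -0.2716  0.3563] [-0.578  0.164  1.18  -0.002  1.796  0.885] 63.44835885535361
[[ 9.942e-01  1.071e-01 -1.000e-04]
 [ 1.071e-01 -9.942e-01 -2.500e-03]
 [-4.000e-04  2.400e-03 -1.000e+00]]
```

View pics/w5.png

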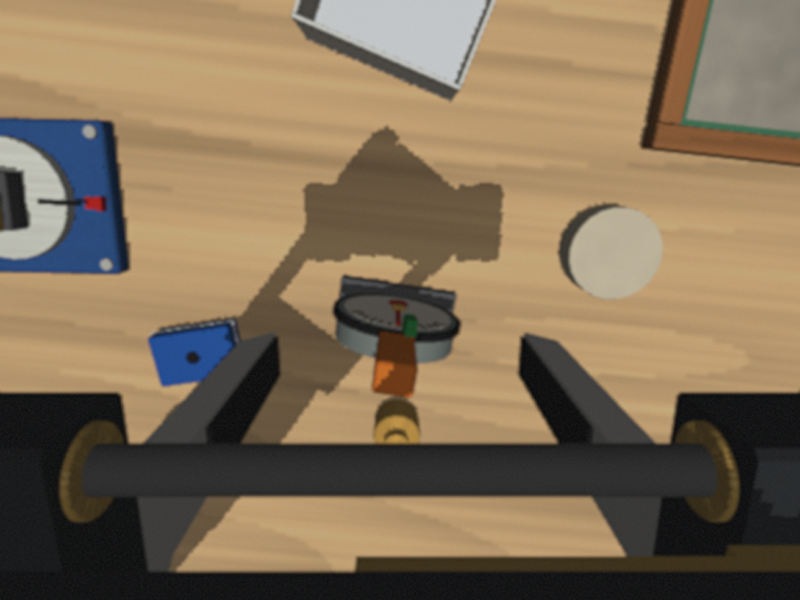

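The wrist view shows the gauge with its dial at about (398,315), the needle near (398,310), the green mark at (410,325), the orange handle from (397,345) to (393,385), and the weight directly behind at (397,425).

Run:
```python
from h import *
z=np.load('w5.npz');im,d=z['im'],z['d'];M={k:z[k] for k in('cx','cy','fovy','cam_to_world')}
P=cloud(M,d);hsv=cv2.cvtColor(im,cv2.COLOR_BGR2HSV);H,S,V=[hsv[...,i].astype(int) for i in range(3)]
v,u=np.mgrid[:384,:512];b=(u>205)&(u<300)&(v>170)&(v<256)
for n,m in dict(orange=(H<20)&(S>150)&(P[...,2]>.125),green=(H>40)&(H<90)&(S>100),red=((H<6)|(H>174))&(S>130)&(P[...,2]<.115)).items():
    m=m&b;q=P[m]
    print(n,len(q),q.mean(0),q.min(0),q.max(0))
    if n=='orange':
        t=q[q[:,2]>.162];print('top',len(t),cv2.minAreaRect(t[:,:2].astype(np.float32)))
m=b&(P[...,2]>.004)&(P[...,2]<.03)&(S<110);q=P[m];print('base',len(q),cv2.minAreaRect(q[:,:2].astype(np.float32)))
m=b&(P[...,2]>.045)&(P[...,2]<.105)&(H>20)&(S<70)|(b&(P[...,2]>.03)&(P[...,2]<.12)&(S<80));q=P[m];c=q.mean(0);w,V_=np.linalg.eigh(np.cov((q-c).T));print('dial',len(q),c,w,V_.T)
# full gauge xy
m=b&(P[...,2]>.05)&(P[...,2]<.118)&(S<120);q=P[m];r=cv2.minAreaRect(q[:,:2].astype(np.float32));print('disc',len(q),r)
```

```text
orange 874 [ 0.47291538 -0.27548274  0.16343383] [ 0.45614543 -0.28753627  0.12506895] [ 0.58761539 -0.26311118  0.43845285]
top 583 ((0.5218590497970581, -0.2761835753917694), (0.024328500032424927, 0.13116711378097534), 89.15263366699219)
green 102 [ 0.48447523 -0.28463729  0.11697352] [ 0.47761121 -0.28960011  0.10823545] [ 0.48992159 -0.28056059  0.12030084]
red 26 [ 0.48203807 -0.27633567  0.075854  ] [ 0.48134669 -0.28251735  0.04519796] [ 0.48300715 -0.27079484  0.10424513]
base 849 ((0.46722325682640076, -0.2766839265823364), (0.10582490265369415, 0.043143533170223236), 87.50965118408203)
dial 2038 [ 0.47360162 -0.2740441   0.08524681] [4.97406501e-05 4.92647228e-04 8.12887734e-04] [[ 0.9848007  -0.03606341  0.16990297]
 [ 0.16995277 -0.00170268 -0.98545074]
 [ 0.03582801  0.99934805  0.00445228]]
disc 1935 ((0.4722697138786316, -0.27671265602111816), (0.1033892035484314, 0.035995662212371826), 87.09712219238281)
```

>>> play_rows:
  commands:
    - [100,-0.026,-0.002,0,0,0,-0.08]
    - [100,-0.052,-0.004,0,0,0,-0.15]
    - [70,-0.052,-0.004,-0.03,0,0,-0.15]
    - [70,-0.052,-0.004,-0.06,0,0,-0.15]
    - [70,-0.052,-0.004,-0.09,0,0,-0.15]
    - [70,-0.052,-0.004,-0.12,0,0,-0.15]
    - [70,-0.052,-0.004,-0.136,0,0,-0.15]
    - [70,-0.052,-0.004,-0.136,0,0,-0.15]
    - [70,-0.052,-0.004,-0.136,0,0,-0.15]
  force: 30

```text
time_s: 10.25
tool_pos: [0.4674, -0.2757, 0.2207]
tool_rot: [[0.999, -0.042, -0.0], [-0.042, -0.999, -0.003], [-0.0, 0.003, -1.0]]
ft_force: [-0.0, -0.3, 0.6]
opening: 0.704
```

>>> play_rows:
  commands:
    - [0,0,0,0,0,0,0]
    - [0,0,0,0,0,0,0]
    - [0,0,0,0,0,0,0]
    - [0,0,0,0,0,0,0]
    - [0,0,0,0,0,0,0]
    - [0,0,0,0,0,0,0]
    - [0,0,0,0,0,0,0]
    - [0,0,0,0,0,0,0]
  force: 30

```text
time_s: 11.05
tool_pos: [0.4674, -0.2755, 0.2207]
tool_rot: [[0.999, -0.042, -0.0], [-0.042, -0.999, -0.002], [-0.0, 0.002, -1.0]]
ft_force: [0.3, 0.5, 0.2]
opening: 0.276
```

>>> play_rows:
  commands:
    - [0,0,0,0.015,0,0,0]
    - [0,0,0,0.04,0,0,0]
    - [0,0,0,0.07,0,0,0]
    - [0,0,0,0.1,0,0,0]
    - [0,0,0,0.13,0,0,0]
    - [0,0,0,0.13,0,0,0]
    - [0,0,0,0.13,0,0,0]
    - [0,0,0,0.13,0,0,0]

```text
time_s: 11.85
tool_pos: [0.4669, -0.2752, 0.348]
tool_rot: [[0.999, -0.042, -0.004], [-0.042, -0.999, 0.001], [-0.004, -0.0, -1.0]]
ft_force: [0.4, 0.4, -4.6]
opening: 0.277
```

>>> play_rows:
  commands:
    - [0,0.005,0.03,0,0,0,0]
    - [0,0.01,0.06,0,0,0,0]
    - [0,0.017,0.09,0,0,0,0.02]
    - [0,0.023,0.12,0,0,0,0.03]
    - [0,0.03,0.15,0,0,0,0.04]
    - [0,0.036,0.18,0,0,0,0.05]
    - [0,0.042,0.21,0,0,0,0.06]
    - [0,0.048,0.24,0,0,0,0.07]
    - [0,0.054,0.27,0,-0.03,0,0.08]
    - [0,0.06,0.3,0,-0.06,0,0.09]
    - [0,0.065,0.33,0,-0.1,0,0.1]
    - [0,0.065,0.36,0,-0.14,-0.001,0.1]

```text
time_s: 13.05
tool_pos: [0.5317, 0.086, 0.3451]
tool_rot: [[0.998, 0.058, -0.001], [0.058, -0.988, -0.141], [-0.009, 0.141, -0.99]]
ft_force: [0.3, 0.1, -3.3]
opening: 0.279
```

>>> play_rows:
  commands:
    - [0,0,0,-0.01,0,0,0]
    - [0,0,0,-0.02,0,0,0]
    - [0,0,0,-0.02,0,0,0]
    - [0,0,0,-0.02,0,0,0]
    - [0,0,0,-0.02,0,0,0]
    - [0,0,0,-0.02,0,0,0]
    - [0,0,0,-0.02,0,0,0]
    - [0,0,0,-0.02,0,0,0]

```text
time_s: 13.85
tool_pos: [0.5318, 0.0857, 0.3255]
tool_rot: [[0.998, 0.058, 0.0], [0.057, -0.988, -0.141], [-0.008, 0.141, -0.99]]
ft_force: [-0.4, 0.6, -3.2]
opening: 0.275
```

```bash
python3 look.py w6
python3 - <<'E'
from h import *
im,d,M=grab('scene');np.savez('s3.npz',im=im,d=d,**M)
a=cv2.resize(im[110:260,230:400],(510,450),interpolation=cv2.INTER_CUBIC)
w=np.load('w6.npz')['im'];b=cv2.resize(w[100:384,150:362],(336,450))[:, :290]
cv2.imwrite('pics/s3.png',np.hstack([a,b]))
o=status.get_obs();print(o['ft_force'],o['opening'])
E
```

```text
13.9 [0.5317 0.0858 0.3254] [ 0.121  0.074  1.345 -0.142  1.738  1.611] 63.44835885535361
[[ 0.9983  0.0579  0.    ]
 [ 0.0573 -0.9884 -0.1407]
 [-0.0081  0.1405 -0.99  ]]
[-0.52706392 -0.18451826 -4.05088905] 0.27719822431446195
```

View pics/s3.png

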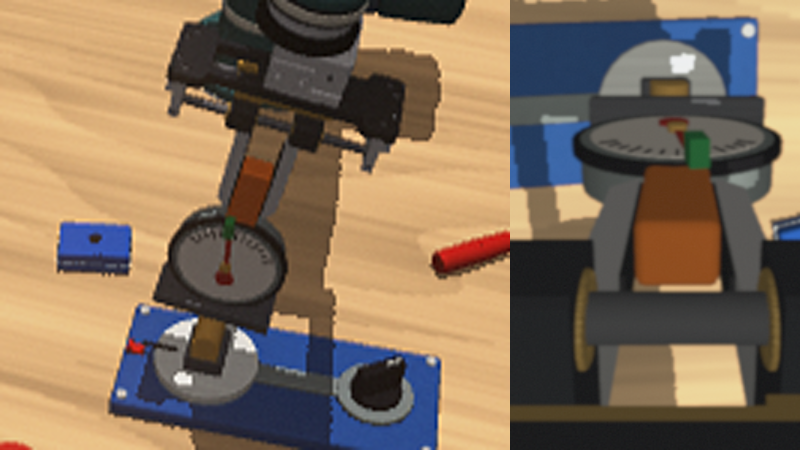

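The left crop (scene view) shows the red needle running up from (224,275) to the green mark at (229,228), roughly in line. The mark and the pointer on the tab are both visible. Now I'll measure the alignment.

```bash
cat > mk.py <<'E'
from h import *
import sys
o=status.get_obs();R=np.array(o['tool_rot']);p=np.array(o['tool_pos'])
gx=R[:,0];gz=-R[:,2];gy=np.cross(gz,gx);G=np.stack([gx,gy,gz],1);foot=p-.2207*gz
print('t',o['time_s'],'lean',np.arcsin(gz[1]),'foot',np.round(foot,4),'gyaw',np.arctan2(gx[1],gx[0]),'F',np.round(o['ft_force'],2))
C=foot+.062*gz
for n,f in(('scene',sys.argv[1]),('wrist',sys.argv[2])):
    z=np.load(f+'.npz');im,d=z['im'],z['d'];M={k:z[k] for k in('cx','cy','fovy','cam_to_world')}
    hsv=cv2.cvtColor(im,cv2.COLOR_BGR2HSV);H,S,V=[hsv[...,i].astype(int) for i in range(3)]
    Pc=(cloud(M,d)-C)@G; nr=(np.linalg.norm(Pc,axis=-1)<.075)
    for k,m,x in(('green',(H>45)&(H<90)&(S>90),.022),('red',((H<6)|(H>172))&(S>150),.0147)):
        ys,xs=np.where(m&nr);q=[]
        for a,b in zip(xs,ys):
            oo,dd=ray(M,a,b);l=G.T@(oo-C);e=G.T@dd;q.append(l+e*(x-l[0])/e[0])
        if not q: print(n,k,'none');continue
        q=np.array(q);pm=Pc[m&nr];a=np.arctan2(-q[:,1],q[:,2])
        print(n,k,len(q),'planar mean',np.round(q.mean(0),4),'depth mean',np.round(np.median(pm,0),4),'range y',np.percentile(pm[:,1],[3,97]))
        if k=='red' and len(q)>8:
            w,v=np.linalg.eigh(np.cov(q[:,1:].T));v=v[:,1]*np.sign(v[1,1]);print('  needle axis angle',np.arctan2(-v[0],v[1]))
            up=q[q[:,2]>.012];print('  upper',len(up),np.median(np.arctan2(-up[:,1],up[:,2])) if len(up) else '')
        if k=='green': print('  mark angle planar',np.arctan2(-q[:,1].mean(),q[:,2].mean()),'depth',np.arctan2(-np.median(pm[:,1]),np.median(pm[:,2])))
E
python3 mk.py s3 w6
```

```text
t 13.95 lean 0.14121046556670183 foot [0.5317 0.0549 0.1068] gyaw 0.05749805510567142 F [-0.53 -0.18 -4.05]
scene green 20 planar mean [ 0.022  -0.0084  0.0502] depth mean [ 0.0239 -0.0086  0.0527] range y [-0.0119357  -0.00432188]
  mark angle planar 0.16542621380346167 depth 0.16134561777671216
scene red 29 planar mean [ 0.0147 -0.0001 -0.0054] depth mean [ 0.0163 -0.0011 -0.0125] range y [-0.00530329  0.00744006]
  needle axis angle 0.1398544349593023
  upper 8 0.1923842499913283
wrist green 338 planar mean [ 0.022  -0.0085  0.0696] depth mean [ 0.0179 -0.0092  0.0563] range y [-0.0136041  -0.00502145]
  mark angle planar 0.12130861445414134 depth 0.16163577514717548
wrist red 37 planar mean [ 0.0147  0.0007 -0.001 ] depth mean [ 0.015  -0.0012 -0.0078] range y [-0.00348607  0.00694614]
  needle axis angle 0.14595864447299542
  upper 12 0.1363795156138335
```

>>> play_rows:
  commands:
    - [0,0,0.002,-0.004,-0.007,0,0]
    - [0,0,0.0045,-0.009,-0.015,0,0]
    - [0,0,0.0045,-0.014,-0.015,0,0]
    - [0,0,0.0045,-0.019,-0.015,0,0]
    - [0,0,0.0045,-0.022,-0.015,0,0]
    - [0,0,0.0045,-0.024,-0.015,0,0]
    - [0,0,0.0045,-0.026,-0.015,0,0]
    - [0,0,0.0045,-0.028,-0.015,0,0]
    - [0,0,0.0045,-0.03,-0.015,0,0]
    - [0,0,0.0045,-0.03,-0.015,0,0]
    - [0,0,0.0045,-0.03,-0.015,0,0]

```text
time_s: 15.05
tool_pos: [0.5316, 0.0904, 0.2961]
tool_rot: [[0.998, 0.058, 0.0], [0.057, -0.986, -0.156], [-0.009, 0.155, -0.988]]
ft_force: [-2.8, 0.6, 2.0]
opening: 0.276
```

```bash
cat > both.py <<'E'
from h import *
import sys
n=sys.argv[1]
for c in('scene','wrist'):
    im,d,M=grab(c);np.savez(f'{c[0]}_{n}.npz',im=im,d=d,**M)
    if c=='scene':
        a=cv2.resize(im[120:260,240:390],(540,504),interpolation=cv2.INTER_CUBIC)
cv2.imwrite(f'pics/f_{n}.png',a)
E
python3 both.py a; python3 mk.py s_a w_a
```

```text
t 15.15 lean 0.15637702440881066 foot [0.5317 0.056  0.0778] gyaw 0.057262900882486034 F [-1.71  0.26  1.4 ]
scene green 18 planar mean [ 0.022  -0.0083  0.0509] depth mean [ 0.0227 -0.0083  0.0504] range y [-0.01193503 -0.00478321]
  mark angle planar 0.16200781870032133 depth 0.16289361593011673
scene red 26 planar mean [ 0.0147  0.0004 -0.0068] depth mean [ 0.0165 -0.0009 -0.0134] range y [-0.00526296  0.0075079 ]
  needle axis angle 0.15531905480315406
  upper 6 0.23343219014892558
wrist green 331 planar mean [ 0.022  -0.0082  0.07  ] depth mean [ 0.0178 -0.009   0.0561] range y [-0.0134009  -0.00481511]
  mark angle planar 0.11729146725123689 depth 0.15848044198079972
wrist red 37 planar mean [ 0.0147 -0.007  -0.0085] depth mean [ 0.0145 -0.001  -0.0122] range y [-0.05349682  0.00720665]
  needle axis angle -0.7885178911643139
  upper 10 0.13362194620466897
```

View pics/f_a.png

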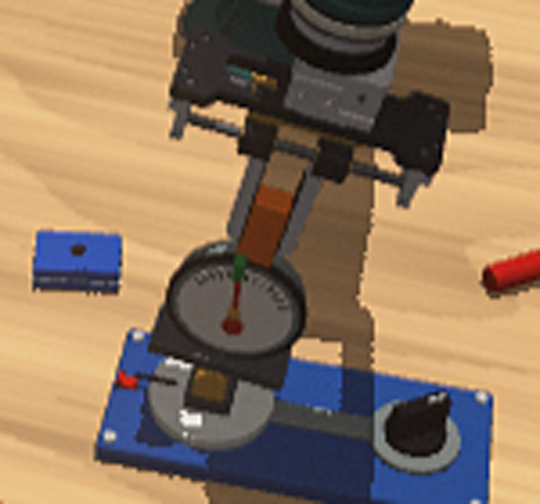

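>>> play_rows:
  commands:
    - [0,0,0,-0.001,0,0,0]
    - [0,0,0,-0.001,0,0,0]
    - [0,0,0,-0.001,0,0,0]
    - [0,0,0,-0.001,0,0,0]
    - [0,0,0,-0.001,0,0,0]
    - [0,0,0,-0.001,0,0,0]
    - [0,0,0,-0.001,0,0,0]
    - [0,0,0,-0.001,0,0,0]
    - [0,0,0,-0.001,0,0,0]
    - [0,0,0,-0.001,0,0,0]
    - [0,0,0,-0.001,0,0,0]
    - [0,0,0,-0.001,0,0,0]

```text
time_s: 16.35
tool_pos: [0.5316, 0.0904, 0.2949]
tool_rot: [[0.998, 0.058, 0.0], [0.057, -0.986, -0.156], [-0.009, 0.155, -0.988]]
ft_force: [-2.1, 0.6, 2.3]
opening: 0.276
```

```bash
python3 both.py b; python3 mk.py s_b w_b; python3 tt.py w_b 2>/dev/null|head -4
python3 - <<'E'
from h import *
# pointer/tab in scene view: tab and dark line pixels about turntable centre
for s in('s1','s3','s_b'):
    z=np.load(s+'.npz');im=z['im'];M={k:z[k] for k in('cx','cy','fovy','cam_to_world')}
    hsv=cv2.cvtColor(im,cv2.COLOR_BGR2HSV);H,S,V=[hsv[...,i].astype(int) for i in range(3)];v,u=np.mgrid[:384,:512]
    out=[]
    for m,zz in((((H<8)|(H>172))&(S>150),.0253),((V<75)&(S<140),.0323)):
        m=m&(u>265)&(u<300)&(v>215)&(v<245);q=np.array([plane(M,a,b,zz)[:2] for b,a in zip(*np.where(m))])-[.5365,.0543]
        r=np.hypot(*q.T);q=q[(r>.035)&(r<.085)&(q[:,1]<0)] ;out.append((len(q),np.round(np.median(np.arctan2(q[:,1],q[:,0])),3)))
    print(s,out)
E
```

```text
t 16.45 lean 0.15630877702485615 foot [0.5317 0.056  0.0768] gyaw 0.05721038823592341 F [-2.39 -0.26  2.6 ]
scene green 20 planar mean [ 0.022  -0.0083  0.0496] depth mean [ 0.0233 -0.0084  0.0517] range y [-0.0120609  -0.00401947]
  mark angle planar 0.16572006242401943 depth 0.16121864841941885
scene red 23 planar mean [ 0.0147 -0.0006 -0.0039] depth mean [ 0.0166 -0.0016 -0.0118] range y [-0.00564096  0.00652872]
  needle axis angle 0.14001404279275145
  upper 6 0.22774369447675216
wrist green 333 planar mean [ 0.022  -0.0082  0.0699] depth mean [ 0.0177 -0.009   0.056 ] range y [-0.01335573 -0.00480053]
  mark angle planar 0.11696664214990701 depth 0.15845399104364927
wrist red 36 planar mean [ 0.0147 -0.0069 -0.0084] depth mean [ 0.0144  0.0003 -0.0108] range y [-0.053556    0.00721284]
  needle axis angle -0.7913578574119551
  upper 10 0.1326931888765981
tt z 0.032378453721389144 2015
centre [0.53042621 0.0538585 ] med res 0.0019762391119312606
tab 48 0.12776277898646982 0.05619403498348176 2.2767402668904055
s1 [(18, np.float64(-1.488)), (19, np.float64(-1.02))]
s3 [(18, np.float64(-1.488)), (122, np.float64(-0.678))]
s_b [(18, np.float64(-1.488)), (150, np.float64(-1.532))]
```

```bash
sed -e "s/(near<.1);ys/(near<.1)\&(P[...,2]<.04);ys/" -e "s/^r=least.*/c=np.array([.5316,.0547])/" tt.py > tt2.py; python3 tt2.py w6 2>&1|tail -5; python3 tt2.py w_b 2>&1|tail -5
python3 - <<'E'
import numpy as np,cv2
a=np.load('w_b.npz')['im'][80:220,150:400];b=np.load('s_b.npz')['im'][205:255,255:335]
cv2.imwrite('pics/chk.png',np.vstack([cv2.resize(a,(600,336),interpolation=2),cv2.resize(b,(600,264),interpolation=2)]))
E
```

```text
Traceback (most recent call last):
  File "tt2.py", line 16, in <module>
    ys,xs=np.where(pm);t=np.array([plane(M,a,b,zt)[:2] for a,b in zip(xs,ys)])-c
                         ~~~~~~~~~~~~~~~~~~~~~~~~~~~~~~~~~~~~~~~~~~~~~~~~~~~~~^~
ValueError: operands could not be broadcast together with shapes (0,) (2,) 
Traceback (most recent call last):
  File "tt2.py", line 16, in <module>
    ys,xs=np.where(pm);t=np.array([plane(M,a,b,zt)[:2] for a,b in zip(xs,ys)])-c
                         ~~~~~~~~~~~~~~~~~~~~~~~~~~~~~~~~~~~~~~~~~~~~~~~~~~~~~^~
ValueError: operands could not be broadcast together with shapes (0,) (2,)
```

View pics/chk.png

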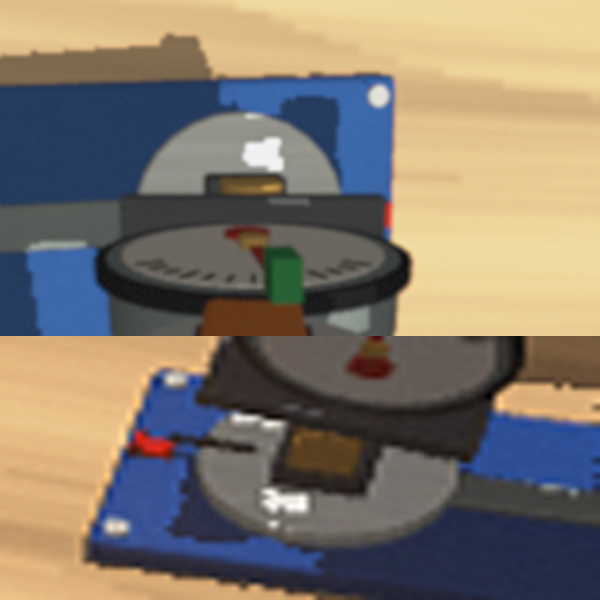

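```bash
python3 -c "
from h import *
o=status.get_obs();print(o['time_s'],o['tool_pos'],o['ft_force'],np.abs(o['joint_velocities']).max());print(job.job_done())"
```

```text
16.45 [0.53164649 0.09035279 0.29484701] [-2.38582961 -0.25743875  2.59713796] 0.0011598621865407078
the job is handed in; nothing more can be done
None
```

I turned the knob about 0.98 rad clockwise, gripped the gauge by its handle and set it on the stud leaning about 0.156 rad to the left. I handed it in at 16.5 s with the gauge still held; no verdict came back.

**Last checks before handing in:**
- **Pointer on tab:** 0.014 rad apart when measured after I let go of the knob. With the gauge in place the arm and gauge hide most of it. My script could not measure it again, but the last pictures show the line still ending on the tab.
- **Needle on mark:** the mark reads about 0.16 rad and the needle about 0.14–0.156 rad, so they are within about 0.025 rad. A few of the cruder pixel estimates scattered more widely (0.12–0.23 rad) or failed outright, and I set those aside.
- **Press on the stud:** the wrist force changed by about 6 N, and the base is about 5 mm below the stud's free height. I had no direct reading of the stud.
- **Position and squareness:** the base middle is about 2 mm from the stud's centre sideways, and square to the ridge within about 0.02 rad.
- **Stillness:** joint speeds were about 0.001 rad/s.
- **Other objects:** I saw no contact with any of them, but did not measure their positions again at the end.

The scene and wrist cameras disagreed by several millimetres in x on where the stand is. I used the wrist camera, and its figures matched the given knob-to-turntable distance.

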